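Free the stop cam and run the jar carriage under the closing head

ROBOT

A 6-joint arm with a two-finger parallel gripper is mounted at the origin on the work surface. World frame = base frame: x ahead of the robot, y to its left, z up, the work surface at z = 0. Lengths are in mm, angles in rad, forces in N, time in s.
With the tool pointing down it reaches from about 275 to 750 mm from the base axis. Payload 10.2 kg.
Tool frame: the origin (TCP) lies at the very end of the fingers, on their centre line; the grasp point (between the pads) lies 19 mm behind it (ctrl.tcp_to_grasp is the distance from the TCP to the grasp point, in mm); z points along the fingers, x is the direction in which the jaws open and shut, and the axes are right-handed (so a half turn about z gives the same grasp; the last joint's range is limited). The gripper opens to 85 mm and grips with 20 to 120 N. Pads are 22 mm wide; open, the fingers measure 114 mm over their backs; the gripper's body (76 mm by 85 mm) begins 54 mm behind the grasp point. The pads swing forward as they close: fully open they stand 13 mm farther back than shut.
Start: joints at [0.956, 0.313, 1.498, -0, 1.331, -0.223], TCP at [200.486, 485.218, 231.294] pointing down, gripper open.
Joint ranges: [-2.94, 2.94], [-0.97, 2.17], [0.19, 2.56], [-1.23, 4.37], [0.02, 3.11], [-2.88, 2.88]. Speed limits (rad/s): [2.39, 2.39, 3.01, 3.14, 3.14, 3.14].

INTERFACE

Orientations are given as a unit quaternion [w, x, y, z].
In Python, from rig import monitor, vision, order, ctrl gives the robot as it stands. The module is installed in compiled form; this text tells all that it offers.
- The arm moves only by the shell command python3 -m pendant 'ROWS' [FORCE]. ROWS is JSON, a list that holds one entry, the list of rows, each a list of 5 numbers: the closure, from -1 (fully open) to 1 (shut), then the shift along the world's x, y, z in m, then the turn about the world's z in degrees. In form: [[[fingers, dx, dy, dz, spin], ...]]. A call has 1 to 20 rows; each row is the pose to reach, as a shift and turn from the pose commanded when the call began; what a row does not reach only later rows make up. A row lasts 1/10 s, in which the tool goes at most 50 mm and 8.59 degrees, less where a joint would pass 70% of its speed; a pose out of reach is approached as far as the arm can. A call with a gripper value outside its range is refused whole. The fingers move at their own pace and stop on an object; FORCE is the grip in N (left out, the last holds). Time passes only in rows, so rows that repeat a pose let the fingers close. It gives the time, the measured TCP pose, the force and the opening at its end, in the units of the state.
- monitor.sense(): the state, without advancing time (a new reading comes with each control period).
- vision.capture(name): name is "scene" or "top" or "wrist"; returns (picture, depth): 480x640x3 uint8, red, green, blue; 480x640 float32, mm along the optical axis (not along the pixel's ray), 0 where there is no reading.
- vision.camera_info(name): a dict with "fov_y" (degrees; the focal length in pixels is half the picture's height over the tangent of half this angle, whatever the lens; pixels are square), "cx", "cy" (the principal point, pixels), "R" (3x3) and "t" (3): a world point X has camera coordinates R X + t; the wrist camera has in their place "hand_eye" (4x4, takes a point from camera to tool coordinates, whose origin is the TCP and whose axes are the tool frame's). Camera axes: x right, y down, z forward; pixel columns grow to the right and rows downward; lengths in mm; the calibration is good to about 2 mm. A picture is of the moment at which its call begins: read the wrist's pose just before it. camera_info takes no time and is no camera call.
- order.finish_job(): hands the job in, once; it reports no verdict.
The state is a dict: "time_s": time; "joints": joint angles; "dq": joint speeds; "tau": joint torques, N m; "eef_pos": TCP position; "ee_rot": TCP orientation; "force": force on the tool from outside, world axes, zero at the start; "wrist_torque": the same for the moment, N m; "grip_width": opening from 0.0 (shut) to 1.0 (fully open).
Only numpy, scipy, OpenCV 4.12 (cv2) and the standard library are available. Lean on these libraries where they do the work, as an engineer would, in place of code of your own. Each camera call takes 0.05 s, during which the arm holds its last target.

TASK

Run the filled jar under the closing head: push the cam's lever round until the flat of the half-moon stop cam (its low point) faces the carriage's follower roller, and only then push the jar carriage by its upright push plate steadily forward until it is fully home. Push with the outside of the fingers and pick nothing up; keep off the jar in the carriage, which must stay standing in its nest, and leave the other jars, the funnel and the bowl where they are.

Things in the scene. Friction and masses are not known exactly. Their poses are not given: they have to be found in the camera images.
- station: Jar closing station, fixed: grey base plate 12 mm thick (x -150 to 170, y -140 to 205 mm in this frame), guide rods, and at their right a white column (x 5 to 55, y -127 to -77, 208 high) with an overarm (z 178 to 208) carrying a round steel closing head, top at 230 mm. Origin on the table top; x = forward, the carriage's travel, away from the robot; y left, z up.
- stop_cam (a joint): Cam angle about its upright pivot, rad, growing anticlockwise seen from above. 0 = low point, flat facing the roller, carriage free. Starts at 1.5 to 1.9, the round high rim stopping the roller. Push the lever clockwise (left, then forward) towards the stop pin at -0.1; any angle from -0.1 to 0.25 is good. Friction: it stays where left; about 2 N at the grip moves it.
- cam_pivot (a point): Pivot axis of the stop cam, on the cam's top face, 28 mm above the table. The cam is a white plastic half-moon plate 12 mm thick: a disc of radius 70 mm cut off by a flat 15 mm from the pivot. Axes as the station.
- lever_grip (a point): Centre of the black upright grip at the end of the cam's lever: round, 18 mm diameter, from 40 to 95 mm above the table (this point 68 mm), 85 mm from the pivot. The steel lever bar below it is 14 mm wide, top at 40 mm. In the station frame the lever points at 45 degrees (forward left) plus the cam angle. Turns with the cam.
- carriage (a joint): Travel of the jar carriage along the station's x axis, m: 0 = out (start, always), 0.057 = fully home against its end stop, jar under the head. Friction about 4 N, no spring: it stays where it is left.
- push_plate (a point): Centre of the rear (robot-side) rubber face of the carriage's upright push plate, 74 mm above the table, 87 mm behind the jar's axis. The face is 60 mm wide (station y) and 45 mm high, on a steel plate 70 mm wide, top at 100 mm. Push it along the station's x. Axes as the station; moves with the carriage.
- roller (a point): Top of the follower roller's bracket, 44 mm above the table: a steel arm 22 mm wide reaching from the carriage to the left, with the black roller (22 mm diameter) hanging below it, straight behind the cam's pivot. Moves with the carriage.
- nest (a point): Centre of the nest floor on the carriage plate, 44 mm above the table, inside a white ring 84 mm across and 12 mm high in which the jar stands. Axes as the station; moves with the carriage.
- head_axis (a point): Centre of the lower face of the closing head, 153 mm above the table; 62 mm diameter. With the carriage home the nest is straight below it.
- jar_mid (a point): Half-way up the filled glass jar that stands loose in the nest (48 mm above the nest floor): 66 mm diameter, 96 mm high with its white lid, its top 140 mm above the table. Not to be touched.
- jar: The same filled jar, origin under its centre.
- jar_b: Bystander: a like jar of plums standing on the table right of the station, origin under its centre.
- jar_c: Bystander: another like jar of plums on the table right of the station, origin under its centre.
- funnel: Bystander: steel jar funnel, 108 mm across, 66 mm high, on the table left of the station, origin under its centre.
- lid_bowl: Bystander: steel bowl with lids in it, 200 mm across, 60 mm high, on the table left of the station, nearer the robot, origin under its centre.

How it is judged:
By the outcome, as a careful person would: the job done as asked, in the order asked, and still so for the second after the job is handed in, with the robot touching nothing.
It also fails if it takes over 45 s, if anything falls off the work surface, if the arm or the gripper's body presses on something with over 40 N, if the wrist force passes 120 N, or if a joint passes its speed limit or range.

## Working session

There is one attempt and no reset: what is moved stays moved. The work goes in short steps, Python scripts to look and compute and a shell command to move; the robot and the scene stay as the last step left them, time stands still between calls to the robot, and variables do not carry over. Pictures are saved under pics/ and viewed, and the job is handed in when it is done.

```bash
mkdir -p pics
cat > h.py <<'E'
import numpy as np,cv2
from rig import monitor,vision,order,ctrl
def K(n):
    i=vision.camera_info(n); f=240/np.tan(np.radians(i["fov_y"])/2); return i,f
def ray(n,u,v,z):
    i,f=K(n); R=np.array(i["R"]);t=np.array(i["t"])
    d=R.T@np.array([(u-i["cx"])/f,(v-i["cy"])/f,1]); c=-R.T@t
    return c+d*(z-c[2])/d[2]
def proj(n,X):
    i,f=K(n); p=np.array(i["R"])@np.array(X)+np.array(i["t"]); return f*p[0]/p[2]+i["cx"],f*p[1]/p[2]+i["cy"]
E
python3 - <<'E'
from h import *
for n in("scene","top"):
    im,d=vision.capture(n); cv2.imwrite(f"pics/{n}1.png",im[:,:,::-1]); np.savez(f"{n}1.npz",im=im,d=d)
    i=vision.camera_info(n); print(n,i)
s=monitor.sense();print(s["time_s"],s["eef_pos"],s["ee_rot"],s["force"],s["grip_width"])
E
```

```text
scene {'fov_y': 57.49798228843015, 'cx': 321.16975596457206, 'cy': 230.47281371516112, 'R': array([[ 0.66604563,  0.7458279 ,  0.01113417],
       [ 0.57248564, -0.50156321, -0.6486097 ],
       [-0.47816672,  0.4383778 , -0.76103974]]), 't': array([-369.15764237, -218.66781634, 1209.58509072])}
top {'fov_y': 45.65680664920498, 'cx': 310.2998937714371, 'cy': 245.1077359490924, 'R': array([[ 0.02826372, -0.99950998, -0.01345232],
       [-0.99768128, -0.02737336, -0.06231189],
       [ 0.06191312,  0.01518229, -0.99796606]]), 't': array([  -7.84569772,  564.54008922, 1346.79056386])}
0.1 [200.35686171 485.03708065 230.82919254] [ 1.86235480e-04  8.31206024e-01  5.55964260e-01 -5.02324372e-04] [-0.67051317  0.33420953  0.0416277 ] 0.9949490767806606
```

View pics/top1.png

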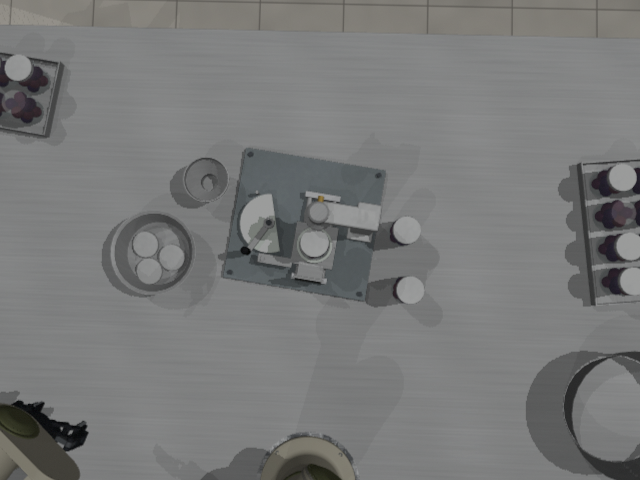

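View pics/scene1.png

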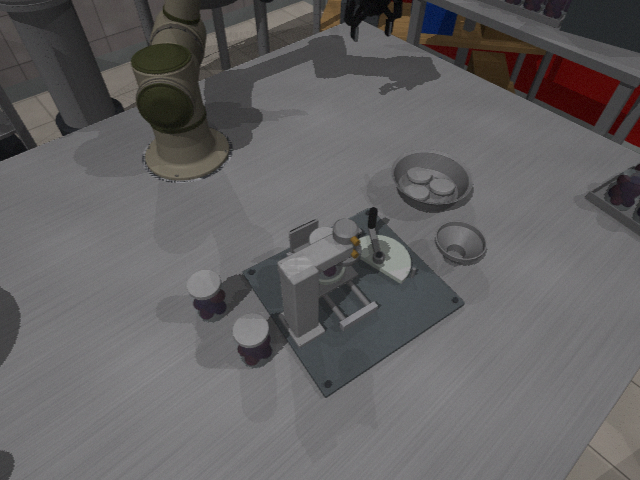

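The top view shows the station at about (305,225). The lever grip is near (246,250), the push plate near (309,272), the bowl at (155,255) and the funnel at (206,182). I'll zoom in next.

Run:
```python
from h import *
im=cv2.imread("pics/top1.png")
cv2.imwrite("pics/topz.png",cv2.resize(im[135:315,180:420],None,fx=3.3,fy=3.3,interpolation=cv2.INTER_CUBIC))
im=cv2.imread("pics/scene1.png")
cv2.imwrite("pics/scz.png",cv2.resize(im[195:345,270:470],None,fx=4,fy=4,interpolation=cv2.INTER_CUBIC))
c=[ray("top",u,v,12)for u,v in((246,148),(386,170),(366,301),(222,278))]
print(np.round(c,1)); c=np.array(c)
for a,b in((0,1),(3,2),(3,0),(2,1)): 
    e=c[b]-c[a]; print(np.linalg.norm(e),np.degrees(np.arctan2(e[1],e[0])))
```

```text
[[ 797.2  171.    12. ]
 [ 751.8 -169.9   12. ]
 [ 435.  -128.6   12. ]
 [ 480.   217.5   12. ]]
343.91154131712676 -97.57494376833039
349.04252526773615 -97.41084406203802
320.5067986430773 -8.342746473848775
319.47942694904714 -7.4252529602238635
```

View pics/topz.png

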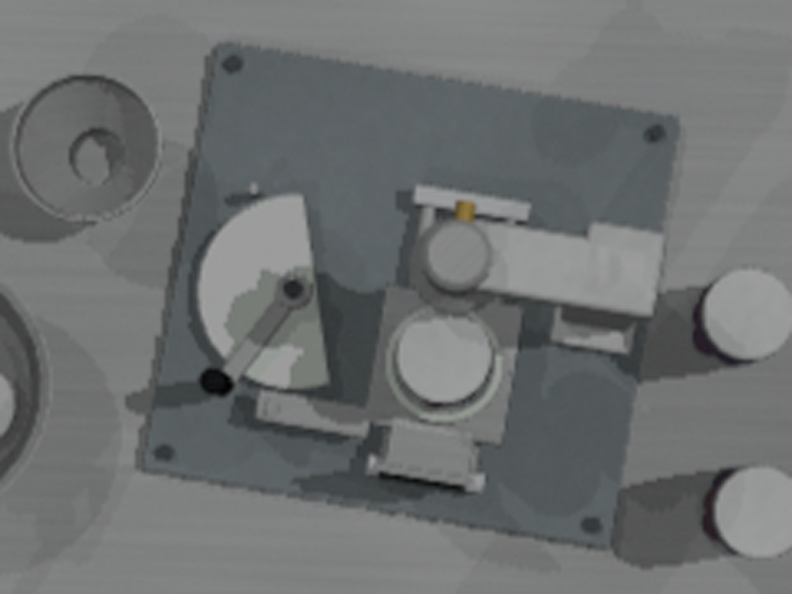

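View pics/scz.png

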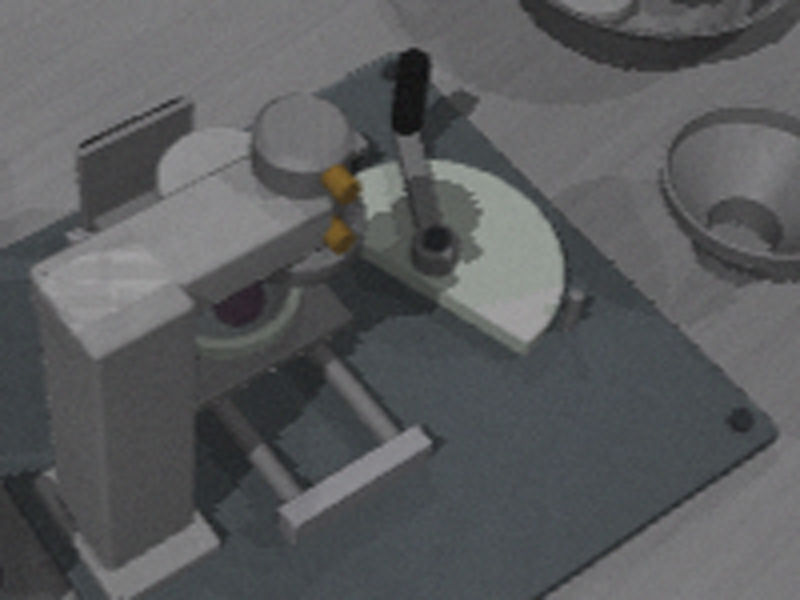

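```bash
cat >> h.py <<'E'
_m=[(246,148),(386,170),(366,301),(222,278)]
_s=np.array([(170,205),(170,-140),(-150,-140),(-150,205)],float)
_c=np.array([ray("top",u,v,12)[:2] for u,v in _m])
_a=_s-_s.mean(0);_b=_c-_c.mean(0)
YAW=np.arctan2((_a[:,0]*_b[:,1]-_a[:,1]*_b[:,0]).sum(),(_a*_b).sum())
RS=np.array([[np.cos(YAW),-np.sin(YAW)],[np.sin(YAW),np.cos(YAW)]])
O=_c.mean(0)-RS@_s.mean(0)
def toS(p): return RS.T@(np.array(p)[:2]-O)
def toW(p): return RS@np.array(p)[:2]+O
def zt(u,v): return 180+u/3.3,135+v/3.3
E
python3 - <<'E'
from h import *
print(np.degrees(YAW),O)
def m(name,u,v,z,n="top"):
    if n=="top":u,v=zt(u,v)
    else:u,v=270+u/4,195+v/4
    p=ray(n,u,v,z); print(name,n,p[:2].round(1),toS(p).round(1)); return p
p=m("hub",293,289,45);m("hub28",293,289,28); g=m("grip",216,381,95)
a=np.array(toS(g))-toS(p);print(np.linalg.norm(a),np.degrees(np.arctan2(a[1],a[0])))
m("hub",435,238,45,"scene"); m("grip",413,58,95,"scene")
m("head",459,255,230);m("head",305,115,230,"scene")
m("jartop",444,358,140)
m("plateL",372,470,100);m("plateR",482,485,100)
m("plateL",78,150,100,"scene");m("plateR",185,100,100,"scene")
m("flat1",303,195,28);m("flat2",328,385,28)
m("colcorner",663,235,208)
m("bowl edge",40,350,60);m("funnel",158,150,66)
m("brL",258,408,44)
E
```

```text
-7.673356437365823 [601.75817893  -8.37738278]
hub top [613.3 106.6] [ -4.  115.5]
hub28 top [615.  108.1] [ -2.5 117.2]
grip top [543.6 152.8] [-79.1 152. ]
83.56451953802582 154.11275757075975
hub scene [616.3 107.7] [ -1.1 116.9]
grip scene [547.  155.7] [-76.2 155.3]
head top [618.5 -11.3] [17.  -0.6]
head scene [618.8  -4.5] [16.4  6.1]
jartop top [560.7  -3.1] [-41.4  -0.3]
plateL top [485.8  43.9] [-121.9   36.4]
plateR top [477.8 -31. ] [-119.9  -39. ]
plateL scene [481.9 -23.5] [-116.8  -31. ]
plateR scene [492.1  40.2] [-115.1   33.5]
flat1 top [683.5 103.1] [ 66.1 121.4]
flat2 top [546.3  80.6] [-66.9  80.8]
colcorner top [ 637.1 -138.4] [  52.4 -124.2]
bowl edge top [563.8 282.3] [-76.4 283. ]
funnel top [707.1 203.3] [ 76.1 223.8]
brL top [527.8 128.8] [-91.7 126.1]
```

Run:
```python
from h import *
piv=np.array([615.5,107.5]); s=toS(piv)
def pt(th,D):
    t=np.radians(th); return toW(s+85*np.array([np.cos(t),np.sin(t)])-D*np.array([np.sin(t),-np.cos(t)]))
print("start",pt(154,33))
c0=np.array([200.5,485.2]); print((pt(154,33)-c0).round(1))
st=pt(154,33)
for th in list(range(154,40,-6))+[47,45,43]: print(th,((pt(th,23.5)-st)).round(1), th-154)
```

```text
start [526.4648789  127.16588951]
[ 326. -358.]
154 [5.3 7.9] 0
148 [ 8.6 16.5] -6
142 [12.8 24.7] -12
136 [17.9 32.4] -18
130 [23.7 39.6] -24
124 [30.3 46.1] -30
118 [37.5 51.9] -36
112 [45.2 56.9] -42
106 [53.5 61. ] -48
100 [62.1 64.3] -54
94 [71.  66.7] -60
88 [80.2 68.1] -66
82 [89.4 68.5] -72
76 [98.6 68. ] -78
70 [107.7  66.5] -84
64 [116.6  64.1] -90
58 [125.2  60.8] -96
52 [133.4  56.5] -102
46 [141.1  51.5] -108
47 [139.9  52.4] -107
45 [142.4  50.6] -109
43 [144.8  48.7] -111
```

```bash
python3 -m pendant '[[[1,0.02,-0.02,0,0],[1,0.045,-0.05,0,-3],[1,0.07,-0.08,0,-6],[1,0.1,-0.11,0,-11],[1,0.13,-0.14,0,-11],[1,0.16,-0.175,0,-11],[1,0.19,-0.21,0,-11],[1,0.22,-0.24,0,-11],[1,0.25,-0.275,0,-11],[1,0.28,-0.307,0,-11],[1,0.305,-0.335,0,-11],[1,0.32,-0.352,0,-11],[1,0.326,-0.358,0,-11],[1,0.326,-0.358,-0.02,-11],[1,0.326,-0.358,-0.05,-11],[1,0.326,-0.358,-0.08,-11],[1,0.326,-0.358,-0.1,-11],[1,0.326,-0.358,-0.1,-11],[1,0.326,-0.358,-0.1,-11]]]'
python3 - <<'E'
from h import *
for n in("scene","wrist"):
    im,d=vision.capture(n); 
    if n=="scene": im=cv2.resize(im[120:340,240:500],None,fx=3,fy=2.7)
    cv2.imwrite(f"pics/{n}2.png",im[:,:,::-1])
s=monitor.sense();print(s["time_s"],s["eef_pos"],s["ee_rot"],s["joints"],s["grip_width"],s["force"])
E
```

```text
time_s: 2.0
eef_pos: [526.5, 127.8, 132.0]
ee_rot: [0.0, 0.881, 0.474, 0.0]
force: [-0.0, 0.3, 0.8]
grip_width: 0.001
2.1 [526.99482463 127.58755172 132.71704472] [5.10950330e-04 8.80560095e-01 4.73933114e-01 1.03015628e-03] [ 2.13518225e-02  4.44984298e-01  1.58000018e+00  3.06522172e-05
  1.11430852e+00 -9.66166445e-01] 0.00255585970504552 [ 0.61691004 -0.06577797  0.64159232]
```

View pics/scene2.png

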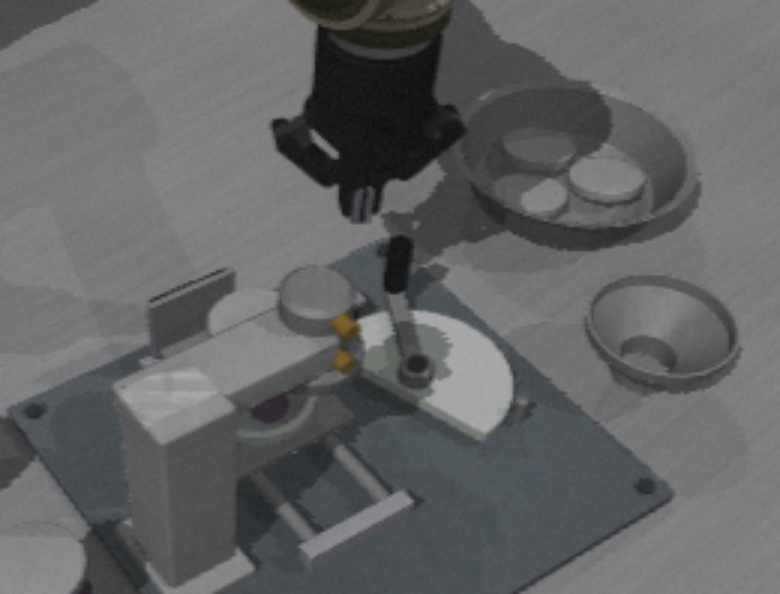

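View pics/wrist2.png

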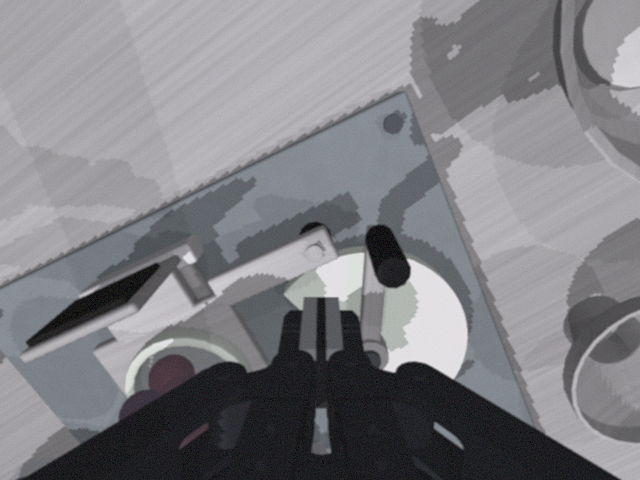

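The fingers are shut above the bracket. In the wrist view the grip top is at (393,272). I'll locate it from there, then descend to z≈70.

```bash
cat >> h.py <<'E'
from scipy.spatial.transform import Rotation as Ro
def wray(s,u,v,z):
    i=vision.camera_info("wrist"); f=240/np.tan(np.radians(i["fov_y"])/2); H=np.array(i["hand_eye"])
    q=s["ee_rot"]; R=Ro.from_quat([q[1],q[2],q[3],q[0]]).as_matrix(); p=np.array(s["eef_pos"])
    c=R@H[:3,3]+p; d=R@H[:3,:3]@np.array([(u-i["cx"])/f,(v-i["cy"])/f,1])
    return c+d*(z-c[2])/d[2]
E
python3 - <<'E'
from h import *
s=monitor.sense()
for n,u,v,z in(("grip",393,272,95),("hub",371,352,45),("screw/bracket",315,250,46)):
    p=wray(s,u,v,z);print(n,p.round(1),toS(p).round(1))
E
python3 -m pendant '[[[1,0,0,-0.02,0],[1,0,0,-0.04,0],[1,0,0,-0.055,0],[1,0,0,-0.061,0],[1,0,0,-0.061,0]]]'
```

```text
grip [545.  157.3  95. ] [-78.3 156.6]
hub [611.  111.9  45. ] [ -6.9 120.5]
screw/bracket [530.3 121.3  46. ] [-88.2 119. ]
time_s: 2.6
eef_pos: [526.6, 127.3, 70.6]
ee_rot: [0.0, 0.881, 0.474, 0.0]
force: [0.0, -0.3, -0.0]
grip_width: -0.001
```

```bash
python3 -m pendant '[[[1,0.003,0.004,0,0],[1,0.005,0.008,0,0],[1,0.0065,0.012,0,-3],[1,0.0086,0.0165,0,-6],[1,0.0128,0.0247,0,-12],[1,0.0179,0.0324,0,-18],[1,0.0237,0.0396,0,-24],[1,0.0303,0.0461,0,-30],[1,0.0375,0.0519,0,-36],[1,0.0452,0.0569,0,-42],[1,0.0535,0.061,0,-48],[1,0.0621,0.0643,0,-54],[1,0.071,0.0667,0,-60],[1,0.071,0.0667,0,-60]]]'
python3 - <<'E'
from h import *
s=monitor.sense();print(s["eef_pos"],s["force"],s["joints"])
for n in("scene","wrist"):
    im,d=vision.capture(n); 
    if n=="scene": im=cv2.resize(im[120:340,240:500],None,fx=3,fy=2.7)
    cv2.imwrite(f"pics/{n}3.png",im[:,:,::-1])
E
```

```text
time_s: 4.0
eef_pos: [598.4, 194.4, 70.8]
ee_rot: [-0.0, 1.0, -0.03, 0.001]
force: [-0.9, -0.4, 0.3]
grip_width: -0.004
[598.36772078 194.4354105   70.7862537 ] [-0.85661948 -0.43100325  0.33079544] [1.28235634e-01 6.92220256e-01 1.34353367e+00 7.44650480e-05
 1.10435741e+00 1.89029011e-01]
```

View pics/scene3.png

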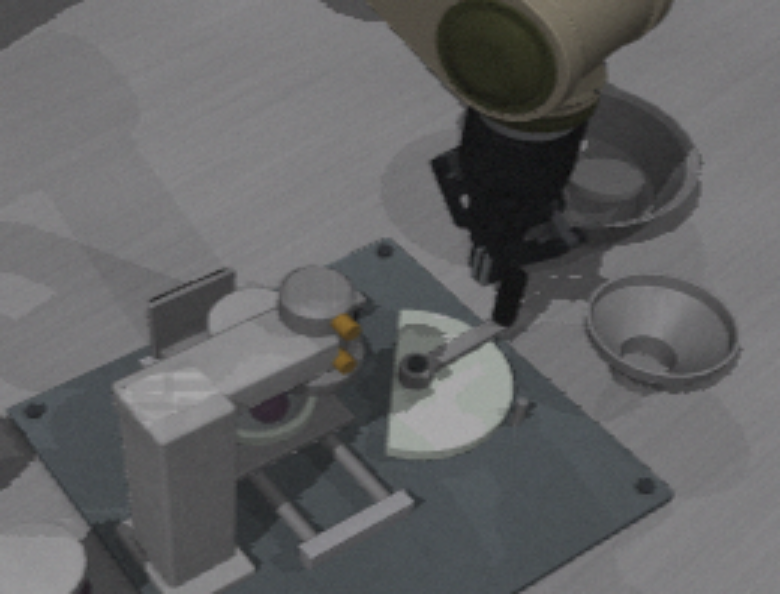

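View pics/wrist3.png

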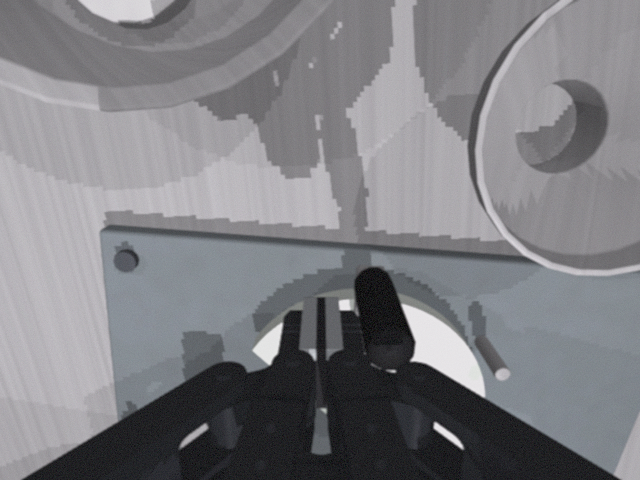

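The lever follows at about 1 N and has reached roughly 94°. I'll carry the arc on to about 48°.

```bash
python3 -m pendant '[[[1,0.005,0.0008,0,-3],[1,0.0092,0.0014,0,-6],[1,0.0184,0.0018,0,-12],[1,0.0276,0.0013,0,-18],[1,0.0367,-0.0002,0,-24],[1,0.0456,-0.0026,0,-30],[1,0.0542,-0.0059,0,-36],[1,0.0624,-0.0102,0,-42],[1,0.066,-0.0125,0,-45],[1,0.0675,-0.0133,0,-46],[1,0.0675,-0.0133,0,-46]]]'
python3 - <<'E'
from h import *
s=monitor.sense();print(s["eef_pos"],s["force"],s["joints"])
for n in("scene","wrist","top"):
    im,d=vision.capture(n); 
    if n=="scene": im=cv2.resize(im[120:340,240:500],None,fx=3,fy=2.7)
    if n=="top": im=cv2.resize(im[135:315,180:420],None,fx=3.3,fy=3.3,interpolation=cv2.INTER_CUBIC)
    cv2.imwrite(f"pics/{n}4.png",im[:,:,::-1])
E
```

```text
time_s: 5.2
eef_pos: [664.8, 180.6, 70.4]
ee_rot: [0.0, 0.909, -0.417, 0.0]
force: [-0.1, -0.1, -0.7]
grip_width: -0.002
[664.82995599 180.61075459  70.41191178] [-0.09668101 -0.06211122 -0.65971037] [ 9.56484794e-02  8.18054180e-01  1.11025912e+00 -3.28024761e-05
  1.21325676e+00  9.56793251e-01]
```

View pics/scene4.png

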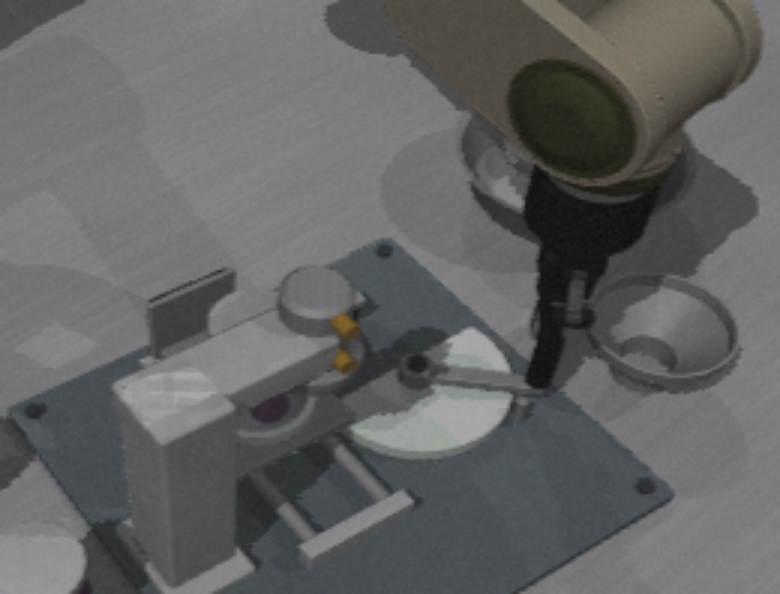

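View pics/wrist4.png

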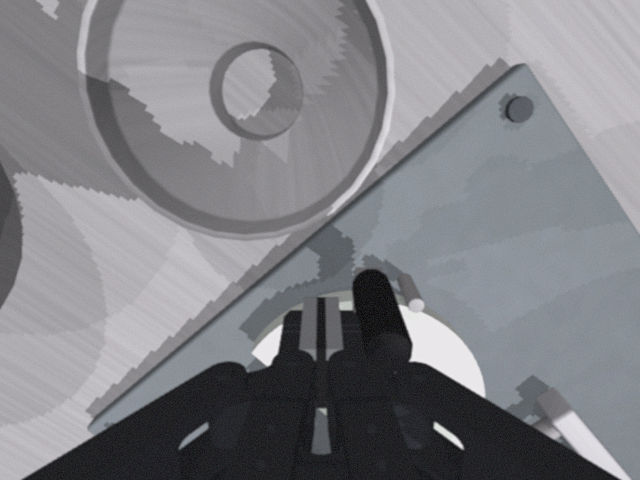

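View pics/top4.png

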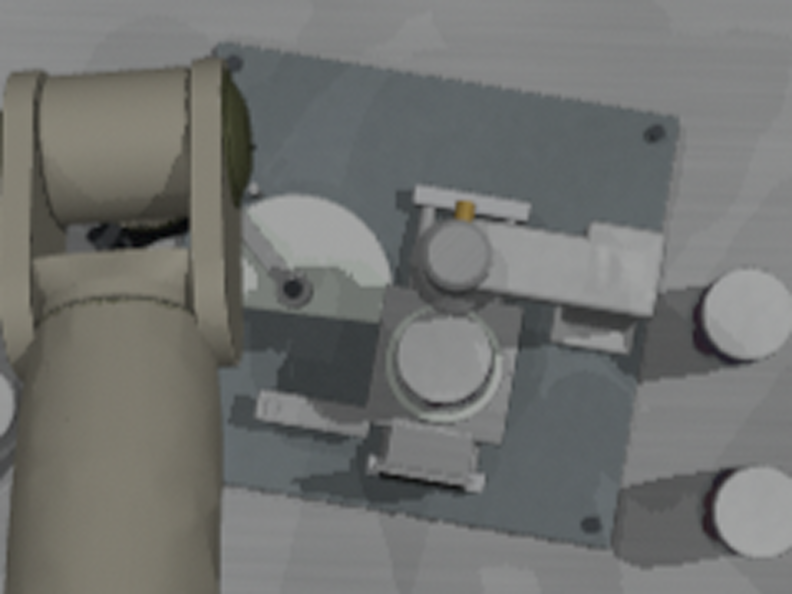

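In the top view the flat now faces the roller, with its edge running from (243,306) to (387,321) in the zoom. I'll measure its angle.

Run:
```python
from h import *
im=cv2.imread("pics/top4.png")
g=cv2.cvtColor(im,cv2.COLOR_BGR2GRAY).astype(float)
P=[]
for u in list(range(250,275,4))+list(range(312,372,4)):
    col=cv2.GaussianBlur(g,(5,5),0)[285:345,u]; k=np.argmin(np.diff(col)); P.append((u,285+k))
print(P)
W=np.array([toS(ray("top",*zt(*p),26)) for p in P]); m=np.median(W[:,0]); W=W[abs(W[:,0]-m)<12]
f=np.polyfit(W[:,1],W[:,0],1);print("cam deg",-np.degrees(np.arctan(f[0])),len(W))
f2=np.array([toS(ray("top",*zt(*p),28)) for p in((303,195),(328,385))])
s=monitor.sense()
for h in (95,):
  p=wray(s,397,350,h);q=toS(p)-np.array([-3,117]);print(p,np.linalg.norm(q),np.degrees(np.arctan2(q[1],q[0]))-45)
```

```text
[(250, np.int64(306)), (254, np.int64(308)), (258, np.int64(308)), (262, np.int64(309)), (266, np.int64(309)), (270, np.int64(309)), (274, np.int64(309)), (312, np.int64(315)), (316, np.int64(315)), (320, np.int64(315)), (324, np.int64(315)), (328, np.int64(316)), (332, np.int64(316)), (336, np.int64(318)), (340, np.int64(318)), (344, np.int64(318)), (348, np.int64(319)), (352, np.int64(319)), (356, np.int64(319)), (360, np.int64(285)), (364, np.int64(286)), (368, np.int64(322))]
cam deg 2.295949695525683 20
[683.71701031 161.38390136  95.        ] 87.50007938976167 0.29042197238446477
```

```bash
python3 - <<'E'
from h import *
c=np.array([664.9,180.8])  # commanded approx
for x in(-163,-138,-81):print(x,toW((x,0)).round(1),(toW((x,0))-c).round(1))
print("fwd",RS[:,0])
E
python3 -m pendant '[[[1,-0.004,0.005,0,0],[1,-0.01,0.012,0,0],[1,-0.01,0.012,0.03,0],[1,-0.01,0.012,0.07,0],[1,-0.01,0.012,0.105,0],[1,-0.01,0.012,0.11,0]]]'
```

```text
-163 [440.2  13.4] [-224.7 -167.4]
-138 [465.  10.] [-199.9 -170.8]
-81 [521.5   2.4] [-143.4 -178.4]
fwd [ 0.9910454  -0.13352535]
time_s: 5.95
eef_pos: [656.0, 193.6, 185.7]
ee_rot: [-0.002, 0.909, -0.418, 0.004]
force: [1.0, 0.4, -0.2]
grip_width: 0.003
```

```bash
python3 -m pendant '[[[1,-0.015,-0.013,0,-2],[1,-0.04,-0.034,0,-8],[1,-0.07,-0.06,0,-15],[1,-0.1,-0.085,0,-22],[1,-0.13,-0.11,0,-29],[1,-0.16,-0.135,0,-36],[1,-0.188,-0.158,0,-43],[1,-0.207,-0.173,0,-48],[1,-0.215,-0.1795,0,-48.4],[1,-0.215,-0.1795,-0.01,-48.4],[1,-0.215,-0.1795,-0.01,-48.4]]]'
python3 - <<'E'
from h import *
s=monitor.sense();print(s["time_s"],s["eef_pos"],s["ee_rot"],s["joints"])
for n in("wrist","top","scene"):
    im,d=vision.capture(n); 
    if n=="scene": im=cv2.resize(im[120:340,240:500],None,fx=3,fy=2.7)
    if n=="top": im=cv2.resize(im[135:315,180:420],None,fx=3.3,fy=3.3,interpolation=cv2.INTER_CUBIC)
    cv2.imwrite(f"pics/{n}5.png",im[:,:,::-1])
E
```

```text
time_s: 7.05
eef_pos: [439.9, 13.7, 168.9]
ee_rot: [-0.0, -0.658, 0.753, 0.001]
force: [-0.1, -0.3, -0.6]
grip_width: -0.001
7.05 [439.89967282  13.74304545 168.92475284] [-4.57426137e-04 -6.57797077e-01  7.53194555e-01  8.71533298e-04] [-2.36351834e-01  1.92351856e-01  1.82804866e+00  2.90063223e-04
  1.12314327e+00  1.46933368e+00]
```

View pics/wrist5.png

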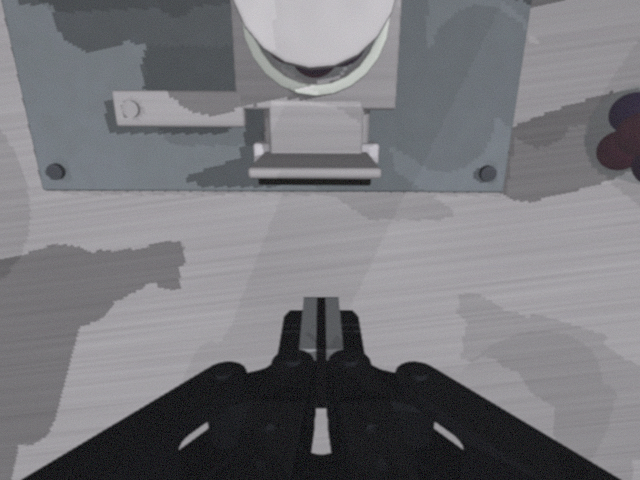

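View pics/top5.png

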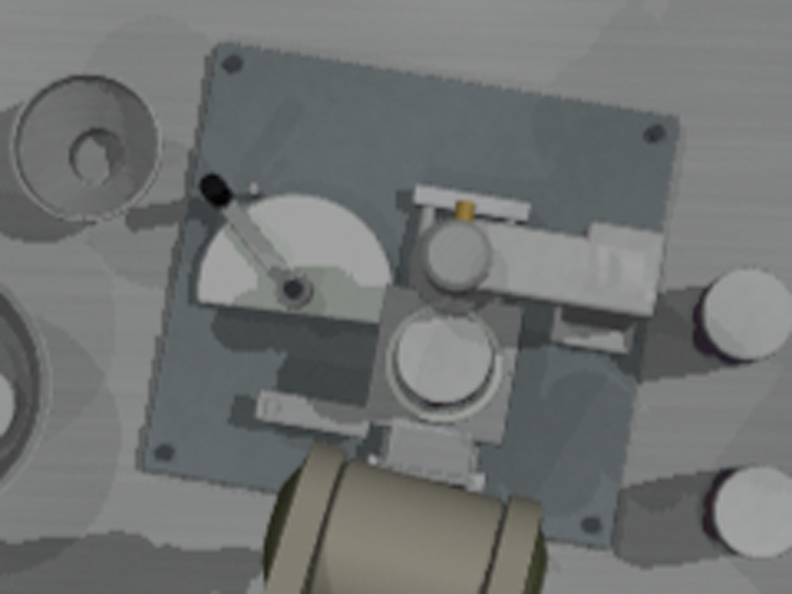

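View pics/scene5.png

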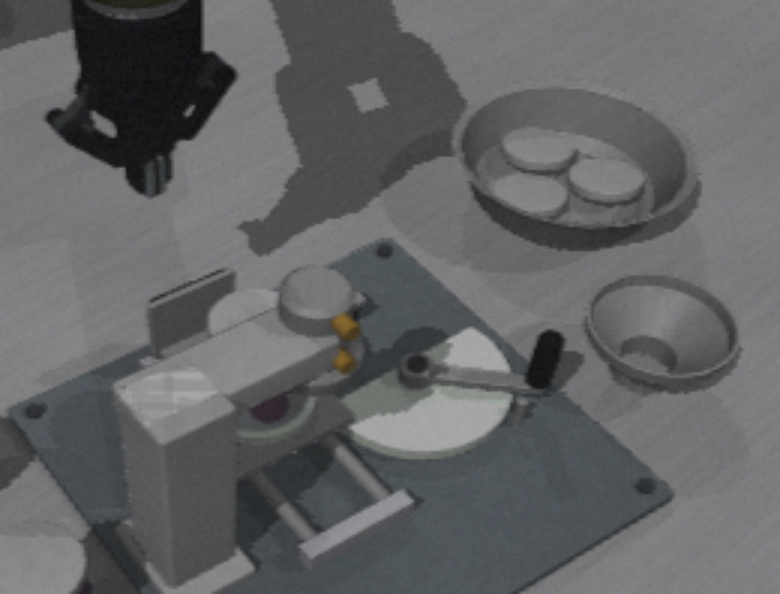

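The tool is lined up with the plate: plate centre column ≈315, tool ≈321. I'll check the face distance and the wrist camera's clearance.

Run:
```python
from h import *
s=monitor.sense();print(np.array(vision.camera_info("wrist")["hand_eye"]).round(3))
for u,v,z in((250,177,100),(380,177,100),(260,183,96),(370,183,96)):
    p=wray(s,u,v,z);print(p.round(1),toS(p).round(1))
```

```text
[[   1.       0.      -0.       0.695]
 [  -0.       0.946    0.323  -84.098]
 [   0.      -0.323    0.946 -142.769]
 [   0.       0.       0.       1.   ]]
[488.4  44.  100. ] [-119.3   36.8]
[479.2 -23.6 100. ] [-119.4  -31.4]
[483.8  40.1  96. ] [-123.4   32.3]
[475.9 -18.5  96. ] [-123.4  -26.8]
```

The wrist camera sits 84 mm forward and 143 mm above the TCP, so it would come close to the closing head. I'll turn the tool half a turn so the camera faces the robot before descending.

```bash
python3 -m pendant '[[[1,0,0,0,4],[1,0,0,0,12],[1,0,0,0,20],[1,0,0,0,28],[1,0,0,0,36],[1,0,0,0,44],[1,0,0,0,52],[1,0,0,0,60],[1,0,0,0,68],[1,0,0,0,76],[1,0,0,0,84],[1,0,0,0,90],[1,0,0,0,90]]]'; python3 -m pendant '[[[1,0,0,0,4],[1,0,0,0,12],[1,0,0,0,20],[1,0,0,0,28],[1,0,0,0,36],[1,0,0,0,44],[1,0,0,0,52],[1,0,0,0,60],[1,0,0,0,68],[1,0,0,0,76],[1,0,0,0,84],[1,0,0,0,90],[1,0,0.002,-0.03,90],[1,0,0.002,-0.065,90],[1,0,0.002,-0.09,90],[1,0,0.002,-0.097,90],[1,0,0.002,-0.097,90]]]'; python3 -c "
from h import *
s=monitor.sense();print(s['eef_pos'],s['ee_rot'],s['joints'],s['force'])"
```

```text
time_s: 8.5
eef_pos: [440.4, 13.5, 170.3]
ee_rot: [-0.0, 0.998, -0.067, 0.0]
force: [-0.7, -0.7, 0.0]
grip_width: 0.004
time_s: 10.2
eef_pos: [440.0, 15.3, 73.0]
ee_rot: [-0.001, 0.754, 0.657, -0.0]
force: [-0.2, 0.4, 0.1]
grip_width: 0.003
[439.99779438  15.27842669  73.0325414 ] [-5.19482973e-04  7.54227161e-01  6.56613269e-01 -3.67825852e-04] [-2.32627655e-01  3.40959590e-01  1.93233786e+00  9.55219404e-06
  8.69568224e-01 -1.66527338e+00] [-0.19339563  0.35347667  0.06928399]
```

```bash
python3 -m pendant '[[[1,0.006,-0.0008,0,0],[1,0.012,-0.0016,0,0],[1,0.016,-0.0021,0,0],[1,0.019,-0.0026,0,0],[1,0.021,-0.0028,0,0],[1,0.023,-0.0031,0,0],[1,0.025,-0.0034,0,0],[1,0.027,-0.0036,0,0],[1,0.029,-0.0039,0,0],[1,0.0315,-0.0042,0,0],[1,0.034,-0.0046,0,0],[1,0.0365,-0.0049,0,0],[1,0.039,-0.0053,0,0],[1,0.0415,-0.0056,0,0],[1,0.044,-0.0059,0,0],[1,0.0465,-0.0063,0,0],[1,0.049,-0.0066,0,0],[1,0.0515,-0.0069,0,0],[1,0.054,-0.0073,0,0],[1,0.0565,-0.0076,0,0]]]'
python3 - <<'E'
from h import *
im,d=vision.capture("scene"); im=cv2.resize(im[120:340,240:500],None,fx=3,fy=2.7)
cv2.imwrite("pics/scene6.png",im[:,:,::-1])
E
```

```text
time_s: 12.2
eef_pos: [496.6, 7.4, 73.2]
ee_rot: [-0.0, 0.754, 0.657, -0.0]
force: [-4.6, -1.3, -0.5]
grip_width: 0.0
```

View pics/scene6.png

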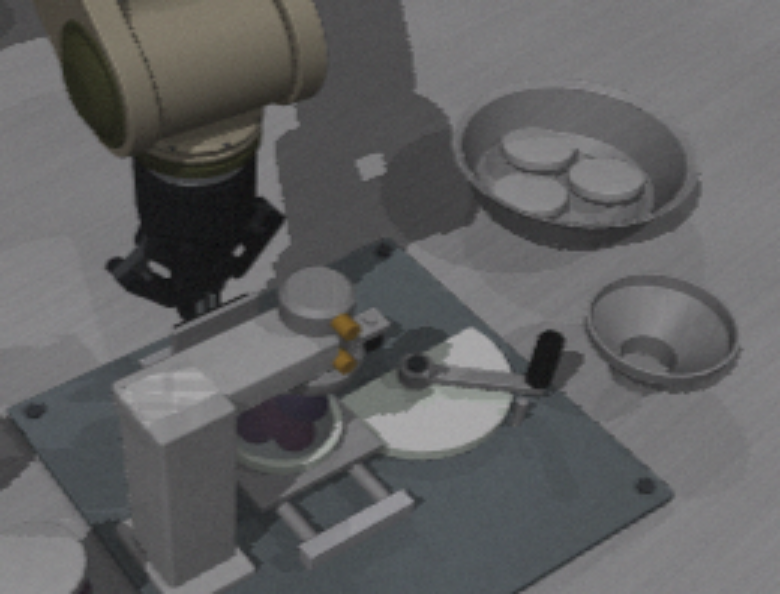

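The carriage is sliding at about 4.6 N with the jar standing. I'll continue.

```bash
python3 -m pendant '[[[1,0.002,-0.0003,0,0],[1,0.0045,-0.0006,0,0],[1,0.007,-0.0009,0,0],[1,0.0095,-0.0013,0,0],[1,0.012,-0.0016,0,0],[1,0.0145,-0.002,0,0],[1,0.0165,-0.0022,0,0],[1,0.018,-0.0024,0,0],[1,0.019,-0.0026,0,0],[1,0.02,-0.0027,0,0]]]'; python3 -m pendant '[[[1,0.001,-0.0001,0,0],[1,0.002,-0.0003,0,0],[1,0.003,-0.0004,0,0]]]'
```

```text
time_s: 13.25
eef_pos: [516.5, 4.8, 73.3]
ee_rot: [0.0, 0.754, 0.657, -0.0]
force: [-5.0, -2.1, -1.0]
grip_width: -0.002
time_s: 13.55
eef_pos: [519.5, 4.4, 73.3]
ee_rot: [-0.0, 0.754, 0.657, -0.0]
force: [-5.2, -2.7, -1.3]
grip_width: -0.001
```

```bash
for i in 1; do python3 -m pendant '[[[1,0.001,-0.0001,0,0],[1,0.002,-0.0003,0,0]]]'|grep -E 'pos|force'; python3 -m pendant '[[[1,0.001,-0.0001,0,0],[1,0.002,-0.0003,0,0]]]'|grep -E 'pos|force';  done
```

```text
eef_pos: [521.5, 4.1, 73.3]
force: [-5.1, -1.6, -0.8]
eef_pos: [522.9, 3.9, 73.3]
force: [-11.8, -0.8, 6.4]
```

```bash
python3 -m pendant '[[[1,0.0007,-0.0001,0,0],[1,0.0007,-0.0001,0,0]]]'|grep -E 'pos|force'
python3 - <<'E'
from h import *
for n in("top","scene"):
    im,d=vision.capture(n); 
    if n=="scene": im=cv2.resize(im[120:340,240:500],None,fx=3,fy=2.7)
    if n=="top": im=cv2.resize(im[135:315,180:420],None,fx=3.3,fy=3.3,interpolation=cv2.INTER_CUBIC)
    cv2.imwrite(f"pics/{n}7.png",im[:,:,::-1])
E
```

```text
eef_pos: [522.9, 3.9, 73.3]
force: [-12.9, -2.6, 6.3]
```

View pics/top7.png

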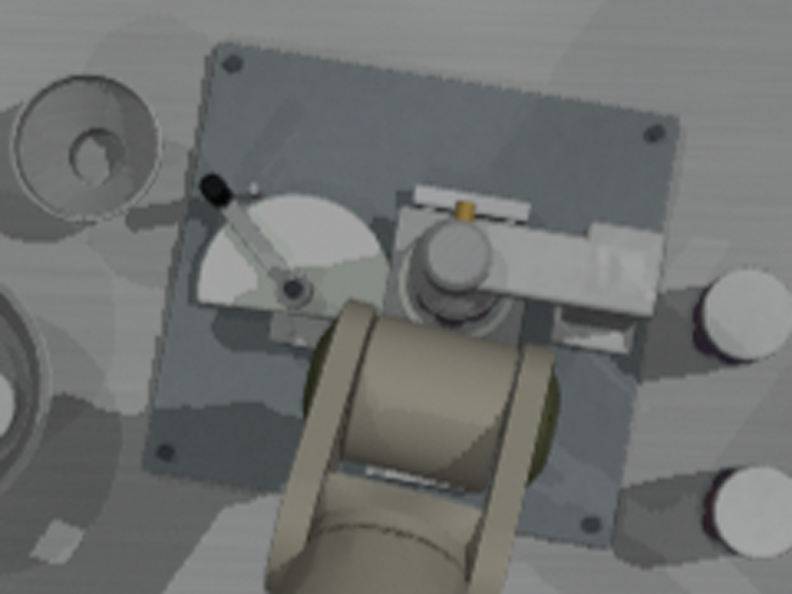

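View pics/scene7.png

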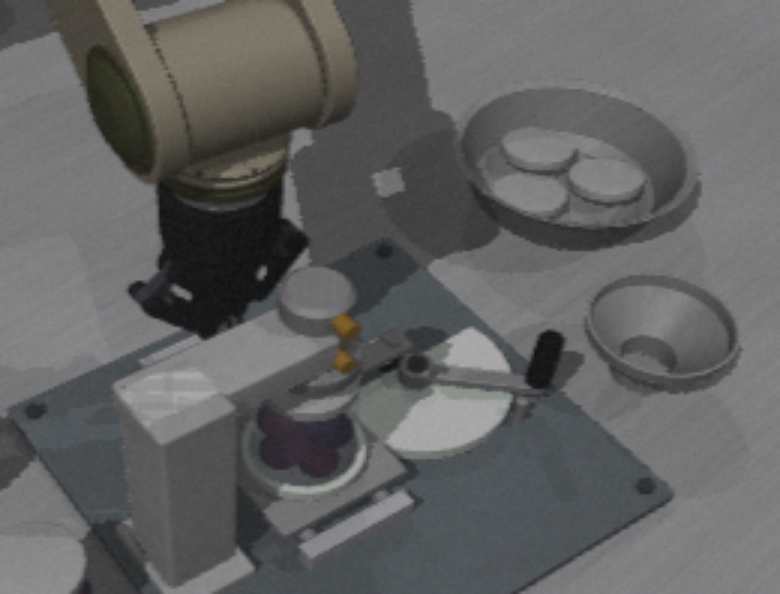

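```bash
python3 - <<'E'
from h import *
a=toS(ray("top",*zt(386,288),44));b=toS(ray("top",*zt(400,207),44));print(a,b,b-a)
a=toS(ray("top",*zt(258,392),44));b=toS(ray("top",*zt(271,314),44));print("bracket",a,b,b-a)
# ring centre now
E
python3 -m pendant '[[[1,0.001,-0.0001,0,0],[1,0.002,-0.0003,0,0],[1,0.002,-0.0003,0,0]]]'|grep -E 'pos|force'
```

```text
[ 7.4636369  50.17939253] [66.45683227 49.77238248] [58.99319537 -0.40701005]
bracket [-80.42817816 127.97713108] [-24.04447712 128.11992616] [56.38370104  0.14279508]
eef_pos: [522.9, 3.9, 73.3]
force: [-24.4, -0.9, 15.4]
```

The carriage has hit a hard stop after about 57 mm of travel (56.4 and 59.0 from two features), so it's home. I'll back off and check.

```bash
python3 -m pendant '[[[1,-0.004,0.0005,0,0],[1,-0.012,0.0016,0,0],[1,-0.03,0.004,0,0],[1,-0.06,0.008,0,0],[1,-0.09,0.012,0,0],[1,-0.12,0.016,0.02,0],[1,-0.15,0.02,0.05,0],[1,-0.18,0.024,0.09,0],[1,-0.18,0.024,0.12,0],[1,-0.18,0.024,0.13,0],[1,-0.18,0.024,0.13,0]]]'
python3 - <<'E'
from h import *
for n in("top","scene"):
    im,d=vision.capture(n); 
    if n=="scene": im=cv2.resize(im[120:340,240:500],None,fx=3,fy=2.7)
    if n=="top": im=cv2.resize(im[135:315,180:420],None,fx=3.3,fy=3.3,interpolation=cv2.INTER_CUBIC)
    cv2.imwrite(f"pics/{n}8.png",im[:,:,::-1])
E
```

```text
time_s: 15.65
eef_pos: [347.1, 27.3, 204.1]
ee_rot: [0.002, 0.754, 0.657, 0.001]
force: [0.4, 0.7, -1.1]
grip_width: -0.004
```

View pics/top8.png

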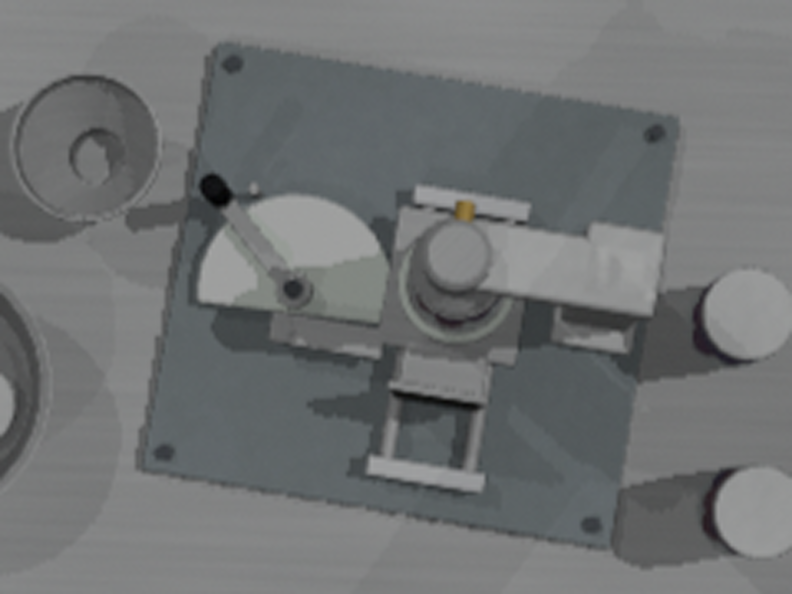

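View pics/scene8.png

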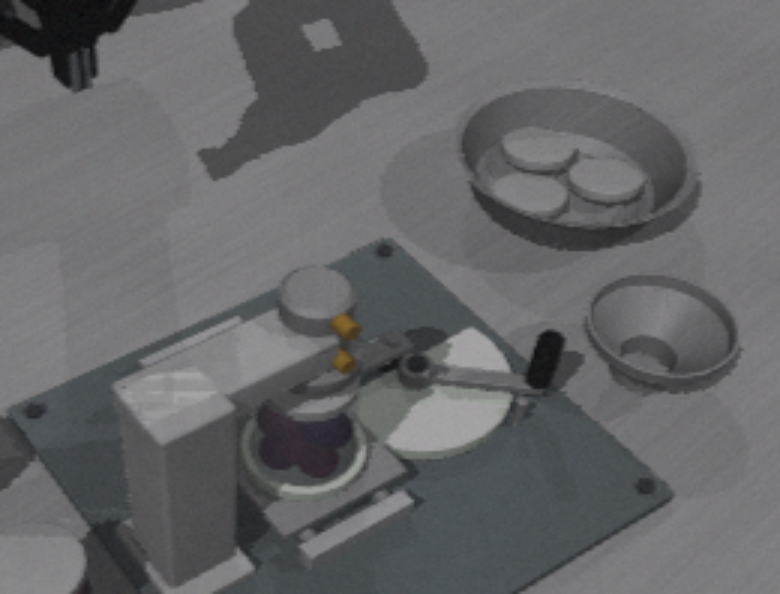

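After the retreat nothing has moved. The carriage is home, the jar stands in its nest under the head, the cam flat faces the roller, and the bystanders are in place.

```bash
python3 -c "
from h import *
print(toS(ray('top',*zt(454,284),56)))
print(order.finish_job())"
```

```text
[16.81292525  2.56985326]
the job is handed in; nothing more can be done
None
```

The jar is under the closing head: I turned the cam to its low point first, then pushed the carriage home, and handed the job in at about 16 s.

- **Cam:** I pushed the lever round with the outside of the shut fingers. Its angle measured about 2.3° (0.04 rad) from the flat's edge and about 0.3° from the grip's position. Both are inside the good range of -0.1 to 0.25 rad.
- **Carriage:** I pushed the plate steadily at about 5 N until it hit a hard stop. The tool then stayed put while the force rose to about 24 N along the push. Camera travel read 56.4 mm on the bracket and 59.0 mm on the plate corner, against 57 mm nominal. The spread is about what the pixel picks allow.
- **Nest under head:** The nest ring's centre measured (17, 3) mm in the station frame. The head axis measured (17, 0) mm in the top view; the scene view put it about 6 mm further left in y.
- **Final pictures:** After the arm backed off, the jar was standing in its nest and the cam still faced the roller. The other jars, the funnel and the bowl showed no visible movement, and the robot was touching nothing.

Before the push I turned the gripper half a turn so the wrist camera would not come close to the closing head.

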